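# Knock home the spring pins of a bow handle

### The arm

A 6-joint arm with a two-finger parallel gripper is mounted at the origin on the work surface. World frame = base frame: x ahead of the robot, y to its left, z up, the work surface at z = 0. Lengths are in mm, angles in rad, forces in N, time in s.
With the tool pointing down it reaches from about 275 to 850 mm from the base axis. Payload 5.2 kg.
Tool frame: the origin (TCP) lies on the centre line of the jaws, within the pads' length; the fingertips stand 17 mm ahead of it and the grasp point (between the pads) lies 2 mm behind it; z points along the fingers, y is the direction in which the jaws open and shut (so a half turn about z gives the same grasp; the last joint's range is limited). The gripper opens to 85 mm and grips with 20 to 120 N. Pads are 22 mm wide; open, the fingers measure 114 mm over their backs; the gripper's body (76 mm by 85 mm) begins 54 mm behind the grasp point. The pads swing forward as they close: fully open they stand 13 mm farther back than shut.
Start: joints at [-0.203, 0.259, 1.535, -0, 1.348, -0.203], TCP at [550.004, 0.023, 216.61] pointing down, gripper open.
Joint ranges: [-3.14, 3.14], [-0.91, 2.08], [0.19, 2.58], [-1.22, 4.36], [0.22, 2.71], [-3.12, 3.12]. Speed limits (rad/s): [2.57, 2.57, 3.14, 3.14, 3.14, 3.14].

### API

Orientations are given as a unit quaternion [w, x, y, z].
In Python, from bench import manip, cams gives the robot as it stands.
- The arm moves only by the tool play_rows, never from a script. Its argument "steps" is one flat list of numbers, 5 for each row, row after row: the shift along the tool's x, y, z in cm, then the turn about the tool's z in rad, then the closure in counts, from 0 (fully open) to 255 (shut). A call has 1 to 8 rows; each row is the pose to reach, as a shift and turn from the pose measured when the call began, along the tool's axes at that moment; what a row does not reach only later rows make up. A row lasts 1/10 s, in which the tool goes at most 50 mm and 8.59 degrees, less where a joint would pass 70% of its speed; a pose out of reach is approached as far as the arm can. A call with a gripper value outside its range is refused whole. The fingers move at their own pace and stop on an object; "newtons" is the grip in N (left out, the last holds). Time passes only in rows, so rows that repeat a pose let the fingers close. It gives the time, the measured TCP pose, the force and the opening at its end, in the units of the state.
- manip.sense(): the state, without advancing time (a new reading comes with each control period).
- cams.get_image(name): name is "scene" or "side" or "wrist"; returns a dict with "img" (480x640x3 uint8, red, green, blue), "fx", "fy", "cx", "cy" (pixels), "k1" (the pictures are not rectified: a ray, as slopes to the right and down, at radius r is drawn at 1 + k1 r^2 times it, then the intrinsics apply), "xyz" and "orientation" of the camera in the world; the wrist camera has in their place "tool_from_camera" (4x4, takes a point from camera to tool coordinates, whose origin is the TCP and whose axes are the flange's). Camera axes: x right, y down, z forward; pixel columns grow to the right and rows downward; lengths in mm; the calibration is good to about 2 mm. A picture is of the moment at which its call begins: read the wrist's pose just before it. There is no depth.
- manip.finish_job(): hands the job in, once; it reports no verdict.
The state is a dict: "clock": time; "joint_pos": joint angles; "dq": joint speeds; "tau": joint torques, N m; "ee_pos": TCP position; "orientation": TCP orientation; "ft_force": force on the tool from outside, world axes, zero at the start; "wrist_torque": the same for the moment, N m; "finger_gap": opening from 0.0 (shut) to 1.0 (fully open).
Only numpy, scipy, OpenCV 4.12 (cv2) and the standard library are available. Lean on these libraries where they do the work, as an engineer would, in place of code of your own. Each camera call takes 0.05 s, during which the arm holds its last target. There are 200 camera calls.

### The job

Draw the mallet out of the low shelf by the end of its handle, stand it on its striking face on the rubber pad and let go, then take it again by its head or close up behind it. With a brisk blow of the mallet's face for each, knock the bow handle's two steel spring pins fully home, the broad end's first and then the slim end's, keeping the gripper off the bow handle and leaving the wide plunger button between them alone. Finally stand the mallet back on its face on the rubber pad, well inside its edges, let go, and leave the other things on the bench undisturbed.

Things in the scene. Friction and masses are not known exactly. Their poses are not given: they have to be found in the camera images.
- mallet: Mallet, 0.3 kg: square black head 52 x 52 x 84 mm tall, round wooden handle 22 mm thick. Starts standing on its lower striking face in the cubby, and stands so by itself. Origin: centre of the lower face; z up. The handle leaves the head level along the mallet's -x, its axis 50 mm above the face, from 26 to 173 mm off the head's axis. Centre of mass about 7 mm off that axis.
- mallet_head (a point): Point on the head's axis at the height of the handle, 50 mm above the lower face (the head's top is 34 mm higher).
- mallet_butt (a point): Free end of the mallet's handle, on the handle's axis.
- cubby: Low grey steel shelf, fixed: 110 mm deep (x), 110 mm wide (y), roof top at 102 mm with a 22 mm carton on it; inside 92 wide, 96 high, closed at back and sides. Origin: centre of its footprint. The open mouth is 55 mm from it towards -x. The mallet's head stands near the origin; its handle sticks out of the mouth along -x (within 0.1 rad). The roof keeps a gripper off the head.
- pad: Thin black rubber pad, fixed, 120 x 120 mm, 3 mm thick, on the bench near the middle. Origin: centre of its underside; edges along its x and y.
- riser: Dark metal bow handle 195 mm long, held down on a wooden block, fixed. Origin: centre of the footprint on the bench; its length runs along its x, its flat top is 52 mm above the bench. The broad end (80 mm wide, 70 mm long) lies at +x, the slim end (34 mm wide) at -x, a 28 mm waist between them. May lie at any yaw.
- pin_broad_top (a point): Top centre of the plain steel spring pin in the broad end (60 mm from the origin along +x): 12 mm across, standing 18 mm proud of the bow handle when up, 4 mm proud when home.
- pin_narrow_top (a point): Top centre of the like pin in the slim end (60 mm from the origin along -x): same sizes.
- pin_broad (a joint): How far the broad end's pin is down, m: 0 up, 0.014 home. Sprung, but gripped by its split bush: it takes about 10 N to start, 13 N to bring home, and stays where it is driven. Home, it stops firmly.
- pin_narrow (a joint): The same for the slim end's pin.
- plunger_top (a point): Top centre of the cushion plunger, a wide flat grey button 20 mm across, 9 mm proud, in the middle of the bow handle between the pins. Softly sprung; to be left alone.
- plunger (a joint): How far the plunger is pressed, m: 0 up, 0.006 pressed.
- tin: Bystander, loose: open brass-coloured tin, 75 x 55 x 22 mm. Origin: underside, about the middle.
- canister: Bystander, loose: blue spray can, 66 mm across, 190 mm tall, standing. Origin: underside, about the middle.
- pliers: Bystander, loose: pliers lying flat, about 165 mm long, 14 mm high. Origin: underside, about the middle.
- keyset: Bystander, loose: folding hex key set lying flat, 85 x 28 x 16 mm, one key out. Origin: underside, about the middle.
- tape: Bystander, loose: roll of white tape lying flat, 84 mm across, 24 mm high. Origin: underside, about the middle.
- knife: Bystander, loose: black utility knife lying flat, 165 mm long, 14 mm high. Origin: underside, about the middle.
Things that resemble listed ones, but are neither listed nor needed, are in the scene too. Of the things like the mallet, leave any that is turquoise; of the rest the larger one is meant.

How it is judged:
By the outcome, as a careful person would: the job done as asked, in the order asked, and still so for the second after the job is handed in, with the robot touching nothing.
It also fails if it takes over 58 s, if anything falls off the work surface, if the arm or the gripper's body presses on something with over 40 N, if the wrist force passes 120 N, or if a joint passes its speed limit or range.

## Working session

There is one attempt and no reset: what is moved stays moved. The work goes in short steps, Python scripts to look and compute and a tool call to move; the robot and the scene stay as the last step left them, time stands still between calls to the robot, and variables do not carry over. Pictures are saved under pics/ and viewed, about 8 in all and at most 12, crops included, and the job is handed in when it is done.

Besides the shell and the picture viewer there is one more tool, called by a JSON object that holds its "op" and its "data", one argument or row to a line. play_rows: Moves the arm, as the interface text tells. Its arguments: {"type":"object","properties":{"steps":{"type":"array","items":{"type":"number"}},"newtons":{"type":"number"}},"required":["steps"]}

```bash
ls; mkdir -p pics
cat > h.py <<'E'
import numpy as np, cv2
from scipy.spatial.transform import Rotation as R
from bench import manip, cams
def Rq(q): return R.from_quat([q[1],q[2],q[3],q[0]]).as_matrix()
def grab(name):
    s=manip.sense(); d=cams.get_image(name)
    if name=="wrist":
        T=np.eye(4); T[:3,:3]=Rq(s["orientation"]); T[:3,3]=s["ee_pos"]
        M=T@np.array(d["tool_from_camera"]); d["Rm"]=M[:3,:3]; d["p"]=M[:3,3]
    else: d["Rm"]=Rq(d["orientation"]); d["p"]=np.array(d["xyz"])
    return d
def ray(d,u,v):
    x=(u-d["cx"])/d["fx"]; y=(v-d["cy"])/d["fy"]; rd=np.hypot(x,y); r=rd
    for _ in range(20): r=rd/(1+d["k1"]*r*r)
    k=r/rd if rd>0 else 1
    w=d["Rm"]@np.array([x*k,y*k,1]); return d["p"],w
def onz(d,u,v,z):
    p,w=ray(d,u,v); return p+w*(z-p[2])/w[2]
def proj(d,P):
    c=d["Rm"].T@(np.array(P)-d["p"]); x,y=c[:2]/c[2]; k=1+d["k1"]*(x*x+y*y)
    return d["fx"]*x*k+d["cx"], d["fy"]*y*k+d["cy"]
def save(n,im,scale=1):
    cv2.imwrite("pics/"+n,cv2.resize(im[:,:,::-1],None,fx=scale,fy=scale,interpolation=cv2.INTER_CUBIC))
import pickle
E
python3 - <<'E'
from h import *
for n in ["scene","side","wrist"]:
    d=grab(n); save(n+"0.png",d["img"],1.25 if n!="wrist" else 1); pickle.dump(d,open(n+"0.pkl","wb")); print(n,d["p"],d["Rm"][:,2],d["fx"],d["k1"])
print(manip.sense())
E
```

```text
pics
scene [1161.74950034 -946.27956874 1231.22870676] [-0.45859484  0.56567496 -0.68534853] 548.5879360966885 -0.0156217431522382
side [-340.44769021 -789.07963852  854.19170287] [ 0.55735533  0.5902683  -0.58389929] 436.0712233333862 -0.0930549774841488
wrist [550.83693167  75.0915179  374.15147661] [-0.00243016 -0.29682507 -0.95492878] 396.4397163516038 0.0045931401308004416
{'clock': 0.15, 'joint_pos': array([-2.02787101e-01,  2.59183375e-01,  1.53579904e+00, -2.08496139e-05,
        1.34795872e+00, -2.02810734e-01]), 'dq': array([-0.00013347, -0.00283691, -0.00158514, -0.00190648,  0.00072763,
       -0.00145988]), 'tau': array([ 2.27439166e-03, -4.46383452e+01, -2.90821481e+01, -2.12644927e-04,
        8.17353168e-03,  2.13274996e-05]), 'ee_pos': array([5.49606255e+02, 1.03872502e-01, 2.15974581e+02]), 'orientation': array([-5.57420004e-04,  7.07096631e-01,  7.07116610e-01, -3.79452054e-04]), 'ft_force': array([-0.20830896, -0.6186459 ,  0.0608723 ]), 'wrist_torque': array([-0.00841202,  0.00042275, -0.00632296]), 'finger_gap': 0.9966916851963492}
```

View pics/scene0.png

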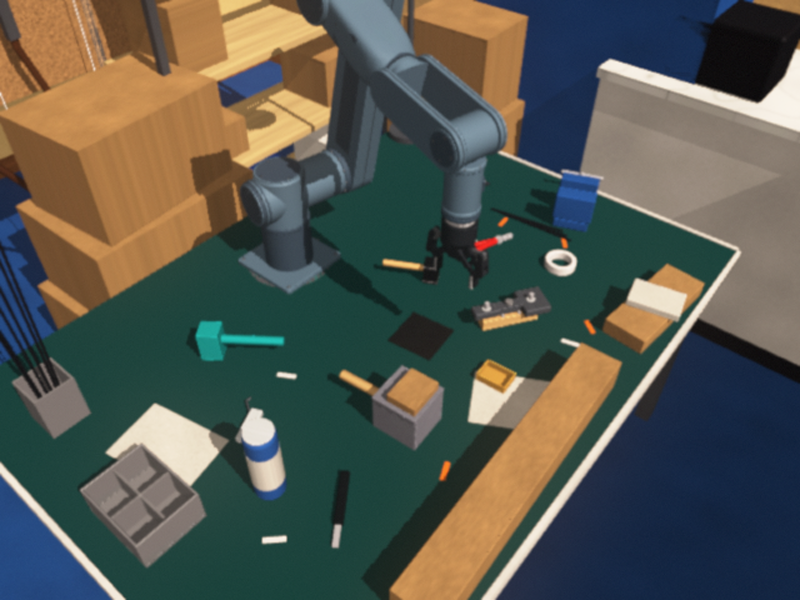

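View pics/side0.png

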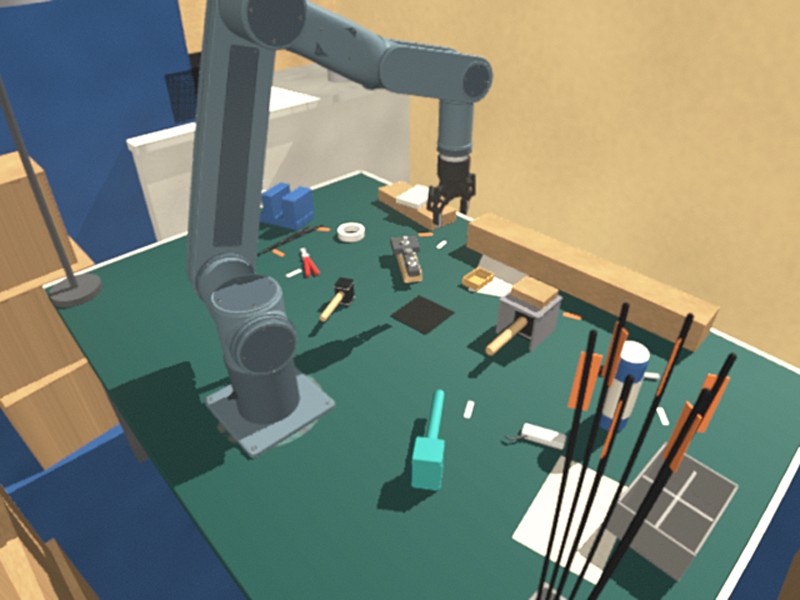

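Candidates, in side-view pixels: the mallet in the cubby (505,335), a small black mallet on the open bench (340,298), and a turquoise one (430,450). I choose the one in the cubby, which is larger and not turquoise. Next I measure it and crop closely.

Run:
```python
from h import *
s=pickle.load(open("side0.pkl","rb")); c=pickle.load(open("scene0.pkl","rb"))
k=.8
for n,a,z in [("butt",(490,350),50),("handle at mouth",(526,321),50),("pad c",(422,314),3),("roofbox",(535,292),124),("riser slim",(412,280),52),("riser broad",(403,240),52),("tin",(478,280),20),("tape",(350,232),24),("can",(635,350),190),("smallhead",(345,285),40),("pliers",(310,265),10),("keyset",(540,436),10)]:
    print("side",n,onz(s,a[0]*k,a[1]*k,z).round())
for n,a,z in [("butt",(343,377),50),("handle at mouth",(374,390),50),("pad c",(421,336),3),("riser slim",(487,308),52),("riser broad",(540,298),52),("tin",(496,375),20),("smallhead",(432,270),40),("can",(258,430),190),("knife t",(343,475),10),("knife b",(337,543),10)]:
    print("scene",n,onz(c,a[0]*k,a[1]*k,z).round())
a=cv2.resize(s["img"][200:310,300:480],None,fx=4,fy=4,interpolation=2)[:, :, ::-1]
b=pickle.load(open("wrist0.pkl","rb"))["img"][:,:,::-1]
b=cv2.resize(b,(720,540)); cv2.imwrite("pics/w.png",b)
a2=cv2.resize(c["img"][210:360,260:450],None,fx=3,fy=3,interpolation=2)[:, :, ::-1]
cv2.imwrite("pics/cub.png",a2)
```

```text
side butt [ 432. -243.   50.]
side handle at mouth [ 578. -235.   50.]
side pad c [459.   1.   3.]
side roofbox [ 600. -233.  124.]
side riser slim [499.  81.  52.]
side riser broad [629. 255.  52.]
side tin [666. -10.  20.]
side tape [576. 445.  24.]
side can [ 497. -528.  190.]
side smallhead [365. 199.  40.]
side pliers [381. 389.  10.]
side keyset [ 341. -453.   10.]
scene butt [ 436. -247.   50.]
scene handle at mouth [ 513. -231.   50.]
scene pad c [465.   1.   3.]
scene riser slim [559. 144.  52.]
scene riser broad [641. 261.  52.]
scene tin [684.   2.  20.]
scene smallhead [358. 182.  40.]
scene can [ 488. -524.  190.]
scene knife t [ 589. -415.   10.]
scene knife b [ 681. -531.   10.]
```

View pics/cub.png

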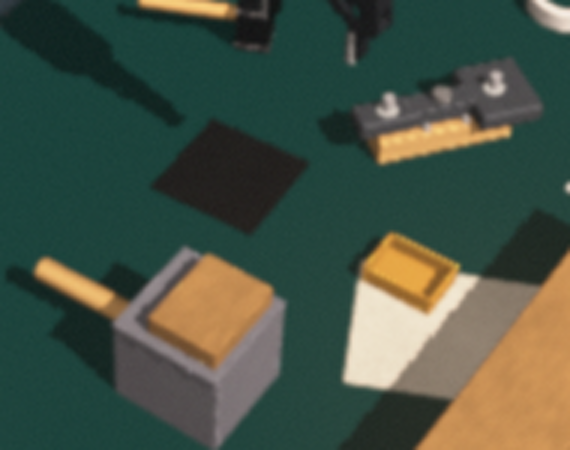

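View pics/w.png

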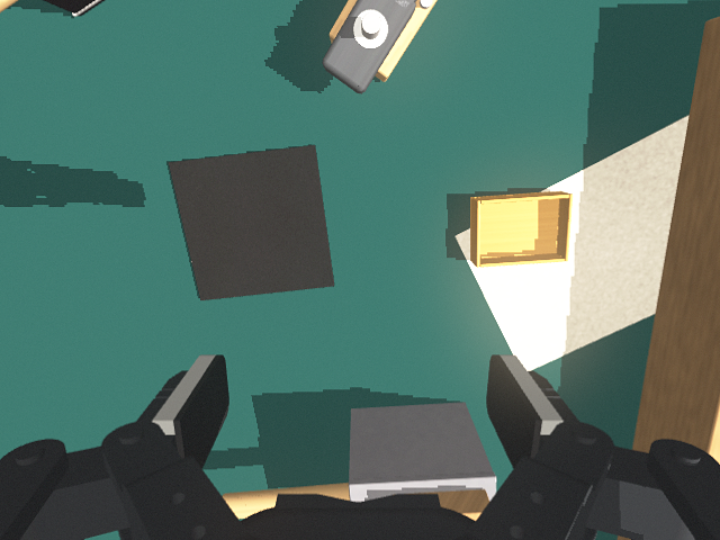

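The crop shows a black-headed mallet in the cubby, handle out towards -x with its butt at about (434,-245). The pad is near (462,1), and the riser lies at a yaw of about 55–60 degrees. I go over the handle with the jaws across it.

{"op": "play_rows", "data": {
  "steps": [-24, -11, 1.5, -1.57, 0, -24, -11, 1.5, -1.57, 0, -24, -11, 1.5, -1.57, 0, -24, -11, 1.5, -1.57, 0, -24, -11, 1.5, -1.57, 0, -24, -11, 1.5, -1.57, 0, -24, -11, 1.5, -1.57, 0, -24, -11, 1.5, -1.57, 0]
}}

```text
clock: 0.95
ee_pos: [438.5, -241.4, 200.6]
orientation: [-0.001, 0.229, 0.973, 0.0]
ft_force: [-0.7, 0.6, -0.5]
finger_gap: 1.001
```

{"op": "play_rows", "data": {
  "steps": [0, 0, 0, -0.37, 0, 0, 0, 0, -0.37, 0, 0, 0, 0, -0.37, 0, 0, 0, 0, -0.37, 0, 0, 0, 0, -0.37, 0]
}}

```text
clock: 1.45
ee_pos: [438.4, -241.3, 200.4]
orientation: [-0.001, 0.047, 0.999, 0.001]
ft_force: [0.2, 0.2, -0.5]
finger_gap: 0.995
```

Run:
```python
from h import *
d=grab("wrist"); save("w1.png",d["img"]); pickle.dump(d,open("w1.pkl","wb")); s=manip.sense(); print(s["ee_pos"],Rq(s["orientation"]).round(3),s["joint_pos"].round(2),s["ft_force"])
```

```text
[ 438.43969612 -241.29124947  200.44903568] [[-0.996  0.095 -0.002]
 [ 0.095  0.996  0.001]
 [ 0.002  0.001 -1.   ]] [-0.73  0.18  1.67 -0.    1.29 -2.2 ] [ 0.51650766  0.36003239 -0.10344648]
```

View pics/w1.png

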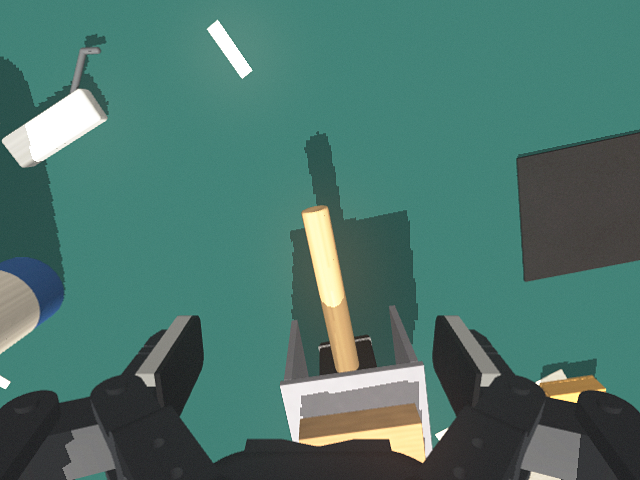

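Picture 5 shows the handle from its butt at (316,210) to the roof edge at (347,365), with the black head's top edge at (347,342).

Run:
```python
from h import *
d=pickle.load(open("w1.pkl","rb"))
im=d["img"].astype(int); m=(im[:,:,0]>im[:,:,2]+35)&(im[:,:,0]>110); m[:,:290]=0;m[:,370:]=0; m[:200]=0;m[372:]=0
C=[];W=[]
for v in list(range(225,296,5))+list(range(312,360,5)):
    u=np.where(m[v])[0]; C.append(onz(d,u.mean(),v,50)[:2]); W.append(len(u))
C=np.array(C); a=np.polyfit(C[:,0],C[:,1],1); print(a,np.abs(np.polyval(a,C[:,0])-C[:,1]).max(),W)
b=onz(d,316,209,58); print("butt",b); 
ang=np.arctan(a[0]); t=np.array([np.cos(ang),np.sin(ang)])
B=np.array([b[0],np.polyval(a,b[0])]); g=B+20*t; print(B,"head",B+173*t,"grip",g,"ang",ang)
for p in [(293,322),(391,307),(283,383),(424,368)]: print(p,onz(d,*p,102))
s=manip.sense(); D=np.array([*g,53])-s["ee_pos"]; print("tool delta cm",Rq(s["orientation"]).T@D/10)
```

```text
[ 1.04010921e-01 -2.88443883e+02] 0.2194462675825548 [28, 28, 28, 28, 28, 27, 27, 27, 27, 27, 27, 27, 27, 27, 27, 26, 26, 26, 25, 25, 25, 25, 25, 25, 25]
butt [ 427.76453952 -242.17408759   58.        ]
[ 427.76453952 -243.95169929] head [ 599.83628386 -226.05435866] grip [ 447.65722673 -241.88264257] ang 0.10363826425529349
(293, 322) [ 499.46993714 -265.72574358  102.        ]
(391, 307) [ 494.3825706  -194.86249578  102.        ]
(283, 383) [ 549.9566521  -279.15256486  102.        ]
(424, 368) [ 547.0774763  -172.34223033  102.        ]
tool delta cm [-9.54060089e-01  1.39963363e-02  1.47429604e+01]
```

{"op": "play_rows", "data": {
  "steps": [-0.95, 0, 3, -0.14, 0, -0.95, 0, 6, -0.2, 0, -0.95, 0, 9, -0.2, 0, -0.95, 0, 12, -0.2, 0, -0.95, 0, 14, -0.2, 0, -0.95, 0, 15.2, -0.2, 0, -0.95, 0, 15.2, -0.2, 0]
}}

```text
clock: 2.2
ee_pos: [446.7, -241.3, 47.0]
orientation: [-0.002, -0.052, 0.999, 0.002]
ft_force: [0.1, 0.8, 0.5]
finger_gap: 0.998
```

{"op": "play_rows", "data": {
  "newtons": 100,
  "steps": [0, 0, 0, 0, 255, 0, 0, 0, 0, 255, 0, 0, 0, 0, 255, 0, 0, 0, 0, 255, 0, 0, 0, 0, 255, 0, 0, 0, 0, 255, 0, 0, 0, 0, 255, 0, 0, 0, 0, 255]
}}

```text
clock: 3.0
ee_pos: [446.7, -241.2, 47.0]
orientation: [-0.002, -0.052, 0.999, 0.002]
ft_force: [0.6, 0.5, 0.3]
finger_gap: -0.001
```

The gripper shut on nothing, so I look.

Run:
```python
from h import *
d=grab("wrist"); pickle.dump(d,open("w2.pkl","wb")); s=grab("side"); pickle.dump(s,open("s2.pkl","wb"))
a=cv2.resize(s["img"][215:315,330:480],(600,400),interpolation=2); b=cv2.resize(d["img"],(533,400)); 
save("x2.png",np.hstack([a[:,:400],b[:,:400]])); print(manip.sense()["finger_gap"])
```

```text
-0.0010989922186736896
```

View pics/x2.png

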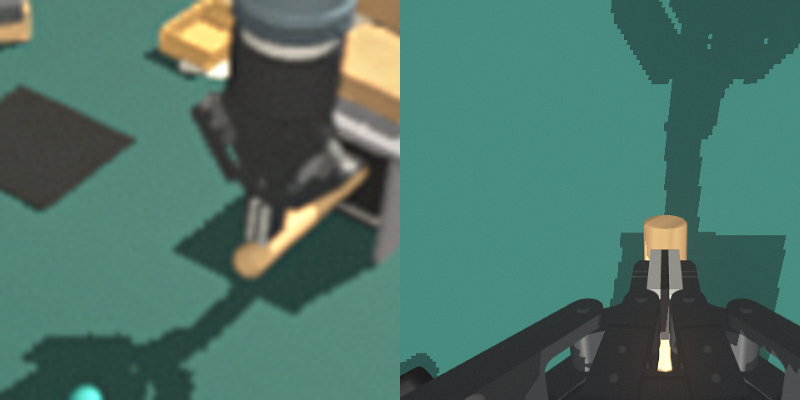

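Run:
```python
from h import *
d=pickle.load(open("w2.pkl","rb"));s=pickle.load(open("s2.pkl","rb")); s0=pickle.load(open("side0.pkl","rb"))
def tri(a,b):
    (p,u),(q,w)=a,b; A=np.c_[u,-w]; k=np.linalg.lstsq(A,q-p,rcond=None)[0]; P,Q=p+u*k[0],q+w*k[1]; return ((P+Q)/2).round(1),np.linalg.norm(P-Q).round(1)
w1=pickle.load(open("w1.pkl","rb"))
# pre-grasp butt centre
print("before",tri(ray(w1,315,213),ray(s0,490*.8,350*.8)))
print("after",tri(ray(d,318,266),ray(s,392.5,281)))
for z in (17,0,-13): 
    S=manip.sense(); P=S["ee_pos"]+Rq(S["orientation"])@[0,0,z]; print(z,P.round(1),"wrist",np.round(proj(d,P)),"side crop",(np.array(proj(s,P))-[330,215])*4)
print("butt expected wrist",proj(d,[427.8,-244,50]),"side crop",(np.array(proj(s,[427.8,-244,50]))-[330,215])*4)
im=d["img"].astype(int); 
for v in range(255,300,6):
    u=np.where((im[v,:,0]>im[v,:,2]+35)&(im[v,:,0]>110))[0]; print(v,u.min() if len(u) else None,u.max() if len(u) else None)
```

```text
before (array([ 432.3, -243.2,   50.3]), np.float64(0.6))
after (array([ 431.1, -244.6,   47.8]), np.float64(2.2))
17 [ 446.6 -241.2   30. ] wrist [320. 286.] side crop [256.40895873 271.03939689]
0 [ 446.7 -241.2   47. ] wrist [320. 301.] side crop [258.79189043 252.95743812]
-13 [ 446.8 -241.3   60. ] wrist [320. 315.] side crop [260.63665177 238.9272436 ]
butt expected wrist (np.float64(318.30418357767456), np.float64(262.1803621216063)) side crop [245.0937049  263.70342183]
255 None None
261 299 337
267 293 343
273 293 344
279 293 344
285 293 344
291 293 344
297 293 343
```

Run:
```python
from h import *
d=cams.get_image("wrist"); M=np.array(d["tool_from_camera"]); Mi=np.linalg.inv(M); print(M.round(3))
def pr(P):
    c=(Mi@[*P,1])[:3]; x,y=c[:2]/c[2]; return np.round([d["fx"]*x+d["cx"],d["fy"]*y+d["cy"]])
for z in (-25,-13,-9,4,17): print(z,[pr((x,y,z)).tolist() for x in(11,-11) for y in (-42.5,42.5,-5,5)])
save("x3.png",d["img"][220:480,160:480],2.5)
print(manip.sense()["finger_gap"])
```

```text
[[-1.00000e-03 -9.55000e-01 -2.97000e-01  7.50350e+01]
 [ 1.00000e+00 -1.00000e-03  0.00000e+00 -1.10400e+00]
 [-0.00000e+00 -2.97000e-01  9.55000e-01 -1.58294e+02]
 [ 0.00000e+00  0.00000e+00  0.00000e+00  1.00000e+00]]
-25 [[205.0, 303.0], [436.0, 303.0], [307.0, 303.0], [334.0, 303.0], [210.0, 355.0], [431.0, 355.0], [308.0, 355.0], [333.0, 355.0]]
-13 [[214.0, 290.0], [427.0, 290.0], [308.0, 290.0], [333.0, 290.0], [218.0, 339.0], [423.0, 339.0], [308.0, 339.0], [332.0, 339.0]]
-9 [[216.0, 286.0], [425.0, 286.0], [308.0, 286.0], [333.0, 286.0], [220.0, 334.0], [420.0, 334.0], [308.0, 334.0], [332.0, 334.0]]
4 [[223.0, 274.0], [417.0, 274.0], [309.0, 274.0], [331.0, 274.0], [227.0, 319.0], [413.0, 319.0], [309.0, 319.0], [331.0, 319.0]]
17 [[229.0, 264.0], [410.0, 264.0], [309.0, 264.0], [330.0, 264.0], [232.0, 307.0], [407.0, 306.0], [310.0, 307.0], [330.0, 307.0]]
-0.0024224071619945568
```

View pics/x3.png

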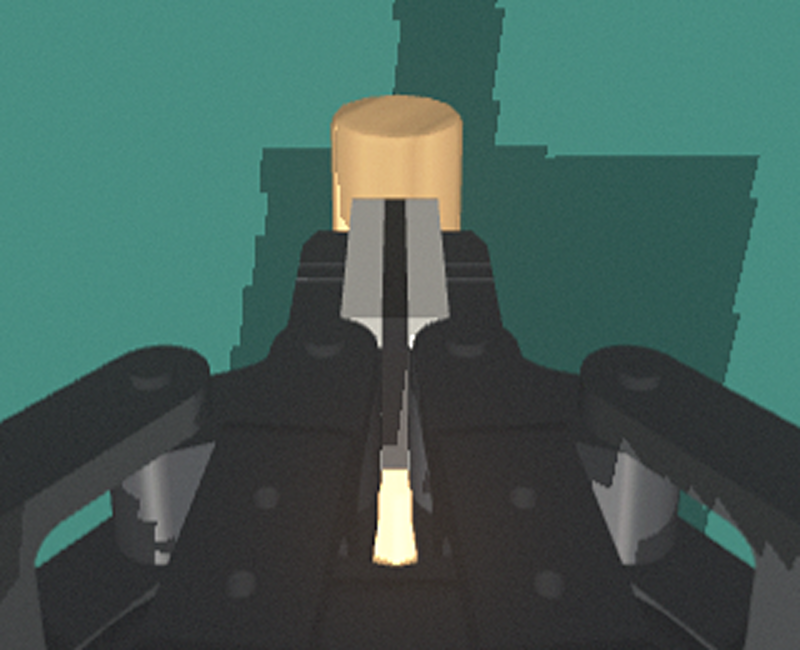

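The picture shows the shut fingertips at row 299, on top of the handle. They sit about 35 mm farther back than the stated TCP offset implies, so I open, go about 32 mm lower and retry.

{"op": "play_rows", "data": {
  "steps": [0, 0, 0, 0, 0, 0, 0, 0, 0, 0, 0, 0, 0, 0, 0, 0, 0, 0, 0, 0, 0, 0, 0, 0, 0, 0, 0, 1.2, 0, 0, 0, 0, 2.4, 0, 0, 0, 0, 3.2, 0, 0]
}}

```text
clock: 3.95
ee_pos: [445.8, -240.5, 13.3]
orientation: [-0.003, -0.052, 0.999, 0.003]
ft_force: [-0.1, 0.3, 0.3]
finger_gap: 0.997
```

{"op": "play_rows", "data": {
  "newtons": 100,
  "steps": [0, 0, 0, 0, 0, 0, 0, 0, 0, 255, 0, 0, 0, 0, 255, 0, 0, 0, 0, 255, 0, 0, 0, 0, 255, 0, 0, 0, 0, 255, 0, 0, 0, 0, 255]
}}

```text
clock: 4.65
ee_pos: [445.9, -240.6, 13.6]
orientation: [-0.003, -0.052, 0.999, 0.002]
ft_force: [-0.9, 0.0, 0.2]
finger_gap: 0.23
```

Run:
```python
from h import *
d=grab("wrist"); pickle.dump(d,open("w3.pkl","wb")); save("x4.png",d["img"][200:480,100:540],1.5); s=manip.sense(); print(s["ee_pos"],s["finger_gap"],s["ft_force"])
im=d["img"].astype(int); m=(im[:,:,0]>im[:,:,2]+35)&(im[:,:,0]>110)
for v in range(230,330,8):
    u=np.where(m[v,250:400])[0]+250; print(v,(u.min(),u.max()) if len(u) else None)
```

```text
[ 445.87597542 -240.62126234   13.51279211] 0.23000135047166428 [-0.54826851 -0.57774327  0.64864495]
230 None
238 None
246 None
254 None
262 None
270 None
278 None
286 None
294 (np.int64(294), np.int64(342))
302 (np.int64(286), np.int64(349))
310 (np.int64(286), np.int64(350))
318 (np.int64(286), np.int64(349))
326 (np.int64(288), np.int64(348))
```

Gripped: the gap is 0.23, as expected for the 22 mm handle. Now I draw it out with a slight lift.

{"op": "play_rows", "data": {
  "newtons": 120,
  "steps": [0, 0, -0.3, 0, 255, 1, 0, -0.4, 0, 255, 3, 0, -0.4, 0, 255, 5, 0, -0.4, 0, 255, 7, 0, -0.4, 0, 255, 9, 0, -0.4, 0, 255, 11, 0, -0.4, 0, 255, 12.5, 0, -0.4, 0, 255]
}}

```text
clock: 5.5
ee_pos: [319.5, -252.9, 18.0]
orientation: [-0.003, -0.052, 0.999, 0.003]
ft_force: [0.3, 0.5, -1.9]
finger_gap: 0.224
```

Run:
```python
from h import *
d=grab("side"); pickle.dump(d,open("s4.pkl","wb")); e=grab("scene"); w=grab("wrist")
a=cv2.resize(d["img"][200:320,300:460],(533,400),interpolation=2);b=cv2.resize(e["img"][260:380,200:360],(533,400),interpolation=2)
save("x5.png",np.hstack([a[:,:390],b[:,:400]]))
w0=pickle.load(open("wrist0.pkl","rb"))
C=np.array([onz(w0,u/1.125,v/1.125,3)[:2] for u,v in [(167,161),(315,146),(334,285),(201,299)]]); print(C.round(1),C.mean(0))
s=manip.sense(); print(s["ee_pos"],s["ft_force"],s["wrist_torque"],s["finger_gap"])
```

```text
[[396.5  56.4]
 [516.2  68. ]
 [529.5 -49.2]
 [411.4 -62.2]] [463.39990199   3.23933697]
[ 320.39294076 -253.26753615   18.14457748] [-0.6346331   0.2707235  -2.68120311] [-0.01062622  0.3391306   0.02726908] 0.22322247496504577
```

View pics/x5.png

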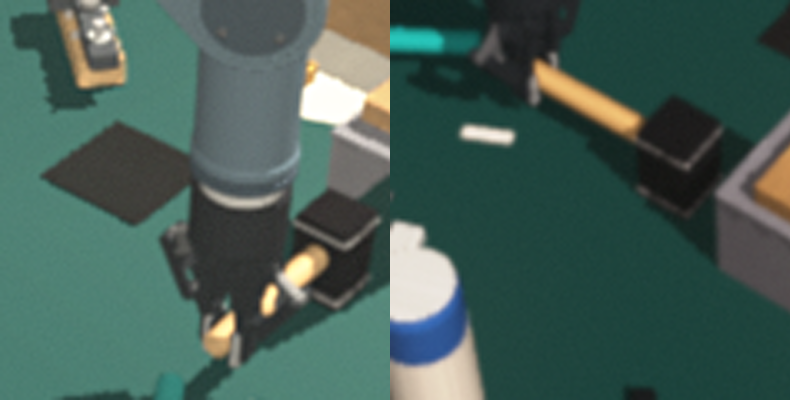

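The mallet is out and hangs level; the wrist reads its weight at 2.7 N. I carry it over the pad.

{"op": "play_rows", "data": {
  "steps": [0, 0.5, -1.5, 0, 255, -0.2, 2.5, -2.5, 0, 255, -0.5, 6, -2.5, 0, 255, -0.8, 10, -2.5, 0, 255, -1, 14, -2.5, 0, 255, -1.2, 18, -2.5, 0, 255, -1.4, 21.5, -2.5, 0, 255, -1.4, 23.5, -2.5, 0, 255]
}}

```text
clock: 6.45
ee_pos: [309.4, -15.5, 44.3]
orientation: [-0.004, -0.052, 0.999, 0.003]
ft_force: [0.0, -0.6, -2.6]
finger_gap: 0.219
```

{"op": "play_rows", "data": {
  "steps": [0, 0.5, 0, 0, 255, 0, 0.5, 0, 0, 255, 0, 0.5, 0, 0, 255]
}}

```text
clock: 6.75
ee_pos: [309.7, -11.2, 44.5]
orientation: [-0.003, -0.053, 0.999, 0.003]
ft_force: [-0.0, -1.2, -1.4]
finger_gap: 0.223
```

Run:
```python
from h import *
w=grab("wrist"); pickle.dump(w,open("w5.pkl","wb")); d=grab("side"); e=grab("scene"); pickle.dump((d,e),open("s5.pkl","wb"))
s=manip.sense(); print(s["ee_pos"],Rq(s["orientation"]).round(3),s["ft_force"],s["finger_gap"])
for z in(10,94): print(proj(d,[463,3,z]),proj(e,[463,3,z]))
a=cv2.resize(d["img"][170:290,260:420],(533,400),interpolation=2);b=cv2.resize(e["img"][190:310,250:410],(533,400),interpolation=2)
save("x6.png",np.hstack([a[:,100:500],b[:,80:480]]))
```

```text
[309.44630439 -11.50914408  44.43650461] [[-0.995 -0.103 -0.007]
 [-0.103  0.995  0.006]
 [ 0.006  0.007 -1.   ]] [-0.20672003  0.60088209 -3.16242945] 0.21956072693518583
(np.float64(338.0555148073763), np.float64(248.8005339135471)) (np.float64(336.7930381444453), np.float64(266.7072987719654))
(np.float64(338.5136025583307), np.float64(227.227223534141)) (np.float64(337.64932693615697), np.float64(247.1537833589121))
```

View pics/x6.png

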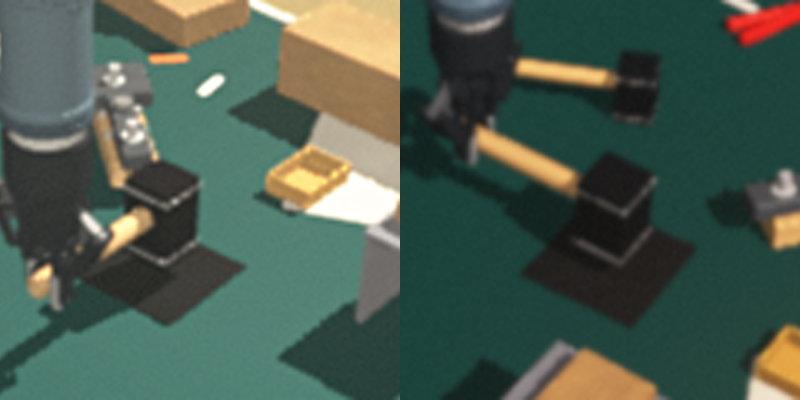

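The head is upright over the pad's centre. I lower slowly.

{"op": "play_rows", "data": {
  "steps": [0, 0, 0.8, 0, 255, 0, 0, 1.6, 0, 255, 0, 0, 2.2, 0, 255, 0, 0, 2.4, 0, 255, 0, 0, 2.5, 0, 255, 0, 0, 2.6, 0, 255, 0, 0, 2.6, 0, 255]
}}

```text
clock: 7.6
ee_pos: [309.3, -11.3, 18.5]
orientation: [-0.003, -0.052, 0.999, 0.003]
ft_force: [-0.7, -0.2, -0.2]
finger_gap: 0.226
```

{"op": "play_rows", "data": {
  "steps": [0, 0, 0.1, 0, 255, 0, 0, 0.2, 0, 255, 0, 0, 0.2, 0, 255]
}}

```text
clock: 7.9
ee_pos: [309.5, -11.4, 16.6]
orientation: [-0.003, -0.052, 0.999, 0.003]
ft_force: [-1.0, 0.2, 1.6]
finger_gap: 0.225
```

Contact: the weight is off the wrist. I release and rise.

{"op": "play_rows", "data": {
  "steps": [0, 0, 0, 0, 200, 0, 0, 0, 0, 100, 0, 0, 0, 0, 0, 0, 0, 0, 0, 0, 0, 0, 0, 0, 0, 0, 0, -3, 0, 0, 0, 0, -8, 0, 0, 0, 0, -13, 0, 0]
}}

```text
clock: 8.7
ee_pos: [309.3, -11.7, 147.8]
orientation: [-0.004, -0.052, 0.999, 0.003]
ft_force: [0.8, -0.5, -0.2]
finger_gap: 1.005
```

Run:
```python
from h import *
w=grab("wrist"); pickle.dump(w,open("w6.pkl","wb")); save("w6.png",w["img"])
s=manip.sense(); print(s["ee_pos"],Rq(s["orientation"]).round(3),s["ft_force"],s["finger_gap"])
```

```text
[313.76912731 -13.39079125 155.05383099] [[-0.995 -0.104  0.003]
 [-0.104  0.995  0.002]
 [-0.003  0.001 -1.   ]] [ 3.75169881 -0.32429245  6.08126796] 0.9998284013439841
```

View pics/w6.png

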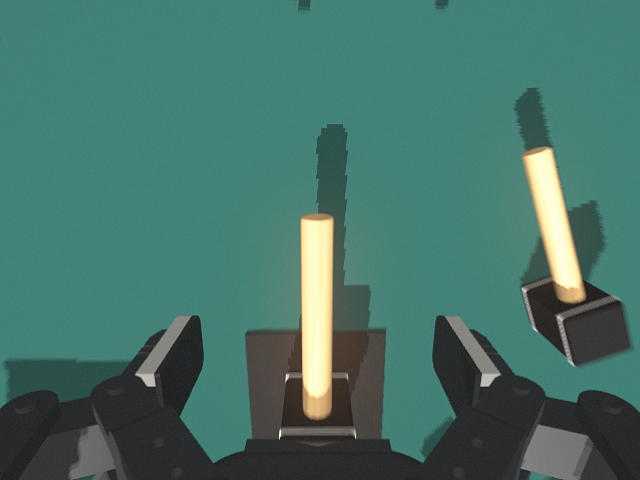

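Picture 10 shows the mallet standing on the pad, butt at (317,215), handle meeting the head at (317,415), pad edges at columns 247 and 384. I compute the head position.

Run:
```python
from h import *
d=pickle.load(open("w6.pkl","rb"))
im=d["img"].astype(int); m=(im[:,:,0]>im[:,:,2]+35)&(im[:,:,0]>110); m[:,:290]=0;m[:,345:]=0
C=np.array([onz(d,np.where(m[v])[0].mean(),v,55)[:2] for v in range(230,400,10)])
a=np.polyfit(C[:,0],C[:,1],1); b=onz(d,317,214,63); ang=np.arctan(a[0]); t=np.array([np.cos(ang),np.sin(ang)])
B=np.array([b[0],np.polyval(a,b[0])]); H=B+173*t; print("butt",B,"head",H,"ang",ang)
# head face near-edge bottom corner check, z=87 top near edge
for p in [(286,375),(350,375)]: print(onz(d,*p,87))
print("pad near edge",onz(d,247,332,3),onz(d,384,329,3))
s=manip.sense(); D=np.array([*H,155])-s["ee_pos"]; print("tool delta cm",Rq(s["orientation"]).T@D/10, s["joint_pos"])
```

```text
butt [289.24764193 -14.86310177] head [461.32114033   3.01736657] ang 0.10354021094967336
[390.98872186 -24.25200495  87.        ]
[387.00454396  16.67361907  87.        ]
pad near edge [410.90133294 -61.87276789   3.        ] [396.5535574   54.54158491   3.        ]
tool delta cm [-14.84574752   0.09785854   0.04974986] [-0.40649214 -0.13599052  2.12289729  0.00285195  1.15273193 -2.08259731]
```

{"op": "play_rows", "data": {
  "steps": [-2.5, 0.1, 0, 0, 0, -6, 0.1, 0, 0, 0, -10, 0.1, 0, 0, 0, -13.5, 0.1, 0, 0, 0, -15.1, 0.1, 0, 0, 0, -15.1, 0.1, 0, 0, 0, -15.1, 0.1, 0, 0, 0]
}}

```text
clock: 9.45
ee_pos: [462.9, 3.5, 154.9]
orientation: [0.0, -0.052, 0.999, 0.001]
ft_force: [-1.2, 0.1, -0.1]
finger_gap: 1.0
```

Run:
```python
from h import *
w=grab("wrist"); pickle.dump(w,open("w7.pkl","wb"))
s=manip.sense(); print(s["ee_pos"],Rq(s["orientation"]).round(3),s["finger_gap"])
im=w["img"].astype(int); g=im.max(2); r=g[:,320]; print([(v,g[v,300:340].mean().round()) for v in range(180,460,5)])
c=proj(w,[464,3.2,87]);print(c, [np.round(proj(w,[464+dx,3+dx*.104,87])) for dx in(-26,26)])
np.save("row.npy",g)
v=int(c[1]); print(v,g[v,200:440:4])
```

```text
[462.55751194   3.45982466 155.0316638 ] [[-0.995 -0.104  0.001]
 [-0.104  0.995  0.002]
 [-0.001  0.002 -1.   ]] 1.0004411978384715
[(180, np.float64(197.0)), (185, np.float64(196.0)), (190, np.float64(213.0)), (195, np.float64(191.0)), (200, np.float64(190.0)), (205, np.float64(52.0)), (210, np.float64(48.0)), (215, np.float64(68.0)), (220, np.float64(79.0)), (225, np.float64(79.0)), (230, np.float64(80.0)), (235, np.float64(80.0)), (240, np.float64(81.0)), (245, np.float64(82.0)), (250, np.float64(84.0)), (255, np.float64(85.0)), (260, np.float64(86.0)), (265, np.float64(87.0)), (270, np.float64(88.0)), (275, np.float64(89.0)), (280, np.float64(90.0)), (285, np.float64(90.0)), (290, np.float64(86.0)), (295, np.float64(140.0)), (300, np.float64(140.0)), (305, np.float64(140.0)), (310, np.float64(140.0)), (315, np.float64(140.0)), (320, np.float64(140.0)), (325, np.float64(141.0)), (330, np.float64(141.0)), (335, np.float64(141.0)), (340, np.float64(141.0)), (345, np.float64(141.0)), (350, np.float64(141.0)), (355, np.float64(142.0)), (360, np.float64(142.0)), (365, np.float64(141.0)), (370, np.float64(142.0)), (375, np.float64(143.0)), (380, np.float64(143.0)), (385, np.float64(143.0)), (390, np.float64(107.0)), (395, np.float64(109.0)), (400, np.float64(111.0)), (405, np.float64(112.0)), (410, np.float64(161.0)), (415, np.float64(162.0)), (420, np.float64(161.0)), (425, np.float64(207.0)), (430, np.float64(207.0)), (435, np.float64(204.0)), (440, np.float64(204.0)), (445, np.float64(129.0)), (450, np.float64(75.0)), (455, np.float64(71.0))]
(np.float64(318.45286048472775), np.float64(253.6500699053378)) [array([318., 211.]), array([318., 293.])]
253 [142 141 140 141 139 141 141 141 141 141 140 143  78  78  81  77  76  75
  77  62  88  86  88  89  86  87  85  85  85  83  85  80  83  82  79  80
  80  77  79  73  55  78  78  75  77  73  72  78 141 140 140 140 138 139
 141 139 142 140 140 142]
```

The head's top projects at rows 213–293 and columns 276–360, which puts it at (464.5, 3.2) as expected. I descend and grip the head.

{"op": "play_rows", "data": {
  "newtons": 100,
  "steps": [-0.15, 0, 3, 0, 0, -0.15, 0, 6.5, 0, 0, -0.15, 0, 10, 0, 0, -0.15, 0, 12.3, 0, 0, -0.15, 0, 13.2, 0, 0, -0.15, 0, 13.2, 0, 0, -0.15, 0, 13.2, 0, 0]
}}

```text
clock: 10.2
ee_pos: [464.7, 3.6, 24.1]
orientation: [0.001, -0.052, 0.999, 0.001]
ft_force: [0.4, 0.2, 0.2]
finger_gap: 1.0
```

{"op": "play_rows", "data": {
  "newtons": 100,
  "steps": [0, 0, 0, 0, 255, 0, 0, 0, 0, 255, 0, 0, 0, 0, 255, 0, 0, 0, 0, 255, 0, 0, 0, 0, 255, 0, 0, 0, 0, 255]
}}

```text
clock: 10.8
ee_pos: [465.9, 3.5, 25.5]
orientation: [0.003, -0.052, 0.999, 0.0]
ft_force: [-1.1, 1.9, 8.6]
finger_gap: 0.599
```

Gripped; the face is 22.5 mm below the TCP reading. I lift and move to where the wrist camera can see the bow handle beside the mallet.

{"op": "play_rows", "data": {
  "steps": [0, 0, -1.5, 0, 255, 0, 0, -5, 0, 255, 0, 0, -9, 0, 255, -2, 0.3, -12, 0, 255, -6, 1, -12.5, 0, 255, -10, 1.5, -12.5, 0, 255, -14, 2.1, -12.5, 0, 255, -15.7, 2.1, -12.5, 0, 255]
}}

```text
clock: 11.6
ee_pos: [622.0, 41.6, 151.3]
orientation: [0.004, -0.052, 0.999, 0.0]
ft_force: [-1.1, -0.1, -2.7]
finger_gap: 0.597
```

{"op": "play_rows", "data": {
  "steps": [0, 0, 0, 0, 255, 0, 0, 0, 0, 255, 0, 0, 0, 0, 255]
}}

```text
clock: 11.9
ee_pos: [620.6, 41.6, 150.9]
orientation: [0.003, -0.052, 0.999, 0.001]
ft_force: [0.4, -0.2, -2.1]
finger_gap: 0.596
```

Run:
```python
from h import *
w=grab("wrist"); pickle.dump(w,open("w8.pkl","wb")); c=grab("scene"); sd=grab("side"); pickle.dump((c,sd),open("s8.pkl","wb"))
s=manip.sense(); print(s["ee_pos"],Rq(s["orientation"]).round(3),s["ft_force"],s["finger_gap"])
a=cv2.resize(c["img"][210:280,360:460],(400,280),interpolation=2)
b=cv2.resize(sd["img"][170:240,290:390],(400,280),interpolation=2)
t=cv2.resize(w["img"][:,160:],(426,426)); out=np.zeros((560,800,3),np.uint8); out[:280,:400]=a; out[280:,:400]=b; out[:426,400:800]=cv2.resize(w["img"],(568,426))[:,168:]
save("x8.png",out)
```

```text
[621.14949618  41.44741752 151.53970075] [[-0.994 -0.105  0.007]
 [-0.105  0.995  0.001]
 [-0.007  0.001 -1.   ]] [ 0.36440479  0.88484257 -2.13829353] 0.59994159003595
```

View pics/x8.png

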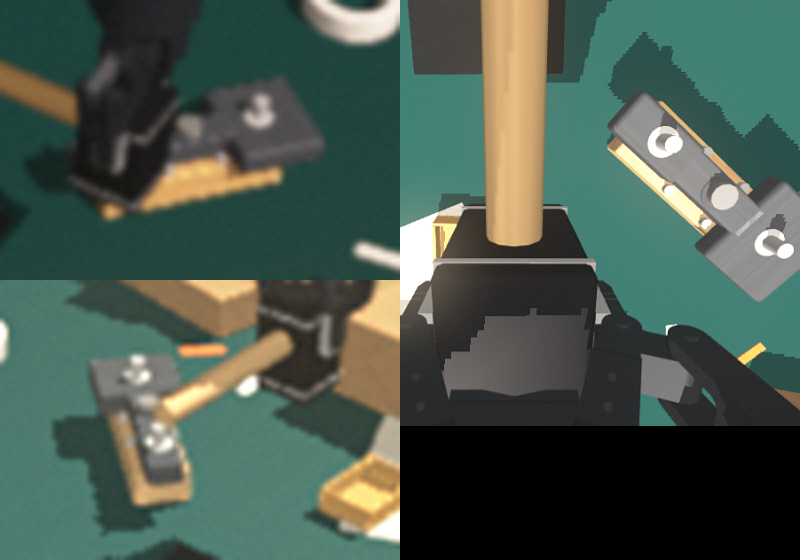

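In the wrist panel, the slim pin's ring is at (660,141) with its top at (675,144). The broad ring is at (768,241) with its top at (784,249). The plunger is at (725,196).

Run:
```python
from h import *
w=pickle.load(open("w8.pkl","rb")); c,sd=pickle.load(open("s8.pkl","rb")); c0=pickle.load(open("scene0.pkl","rb"))
f=lambda x,y:((x-232)/.8875,y/.8875)
for n,p,z in [("slim top",(675,144),70),("slim ring",(660,141),53),("broad top",(784,249),70),("broad ring",(768,241),53),("plunger",(725,196),61)]: print(n,onz(w,*f(*p),z).round(1))
print("scene broad top",onz(c,360+259/4,210+97/4,70).round(1),"ring",onz(c,360+256/4,210+117/4,53).round(1))
print("scene0 slim top",onz(c0,260+389/3,210+97/3,70).round(1),"broad",onz(c0,260+495/3,210+73/3,70).round(1))
print("side broad top",onz(sd,290+138/4,170+80/4,70).round(1),"slim top",onz(sd,290+160/4,170+150/4,70).round(1))
# bright blobs in wrist for refinement
im=w["img"]; m=((im.min(2)>170)&(im.max(2).astype(int)-im.min(2)<30)).astype(np.uint8); m[:,:420]=0; m[340:]=0
n,L,S,C=cv2.connectedComponentsWithStats(m)
for i in range(1,n):
    if S[i,4]>60: print(S[i],C[i].round(1))
g=cv2.cvtColor(im,cv2.COLOR_RGB2GRAY)
for u,v in [(495,161),(615,275)]:
    print((g[v-16:v+18:2,u-24:u+26:2]//10))
```

```text
slim top [558.5 142.3  70. ]
slim ring [558.4 139.   53. ]
broad top [624.4 239.7  70. ]
broad ring [624.8 239.9  53. ]
plunger [591.6 191.4  61. ]
scene broad top [621.5 244.2  70. ] ring [624.  240.1  53. ]
scene0 slim top [557.9 142.9  70. ] broad [622.3 244.4  70. ]
side broad top [623.2 237.2  70. ] slim top [552.6 134.4  70. ]
[468 142  40  36 923] [487.1 160.3]
[532 166   9  10  69] [536.4 170.2]
[573 207  10  10  64] [578.  210.7]
[486 209  13  12 113] [492.3 214.2]
[540 208  31  29 691] [555.1 221.7]
[568 237  31  29 191] [582.4 251.2]
[527 247  13  11  97] [533.7 251.9]
[589 258  44  34 746] [609.6 275.8]
[[15 15 14 23 25 25 22 22 22 22 22 22 22 22  9 14 14 12 11  9 18 19 19 10
   7]
 [14 14 25 25 25 25 22 22 22 22 22 22 22 22 22 16 14 14 13 11  9 18 19 19
  10]
 [14 25 25 25 25 24 22 22 22 23 22 22 22 22 22 25 14 14 14 12 11  9 18 19
  19]
 [18 25 25 25 25 25 15 14 14 14 14 14 18 25 25 25 18 14 14 14 13 11  9 18
  19]
 [25 25 25 25 25 13 13 14 13 14 13 13 21 25 25 24 20 14 14 14 14 12 11  9
  18]
 [25 25 25 25 14 13 13 13 13 13 17 25 25 25 25 25 25 23 14 14 14 14 13 11
   
[... 1544 characters left out ...]
13 12 12 12 12 13 13 13 13 21 25 25 25 22 13 14 14 14
  14]
 [25 25 25 25 18 16 15 14 12 12 12 12 12 14 25 25 25 25 25 25 25 14 14 14
  14]
 [25 25 25 25 25 19 17 16 14 13 12 12 12 25 25 25 25 25 25 25 25 13 14 14
  14]
 [25 25 25 25 25 25 22 18 17 15 11 13 22 25 25 25 25 25 25 25 25 13 14 14
  14]
 [23 25 25 25 25 25 25 25 20 18 16 15 25 25 25 25 25 25 25 25 25 13 14 14
  14]
 [13 22 25 25 25 25 25 25 25 25 20 17 25 25 25 25 25 25 25 25 25 13 14 14
  14]
 [14 14 14 23 25 25 25 25 23 17 15 18 24 25 25 25 25 25 25 25 13 14 14 14
  14]
 [14 14 14 14 14 14 13 13 13 14 14 14 16 25 25 25 25 25 23 13 14 14 14 14
  15]
 [14 14 14 14 14 14 14 13 14 14 14 14 14 13 16 18 18 13 14 14 14 14 14 15
  14]]
```

The pins come out at broad (625.5,241.5) and slim (558.5,142). They are 120 mm apart and the plunger is at the midpoint, so the measurements agree. I move over the broad pin.

{"op": "play_rows", "data": {
  "newtons": 90,
  "steps": [-0.2, 1.5, 0, 0, 255, -0.5, 4, 0, 0, 255, -1, 7.5, 0, 0, 255, -1.5, 11, 0, 0, 255, -2, 14.5, 0.5, 0, 255, -2.4, 17.5, 1, 0, 255, -2.7, 19.3, 1.6, 0, 255, -2.7, 19.9, 1.6, 0, 255]
}}

```text
clock: 12.85
ee_pos: [626.1, 244.4, 134.7]
orientation: [0.003, -0.054, 0.999, 0.001]
ft_force: [0.1, -0.1, -3.3]
finger_gap: 0.597
```

{"op": "play_rows", "data": {
  "steps": [0, 0, 0, 0, 255, 0, 0, 0, 0, 255, 0, 0, 0, 0, 255]
}}

```text
clock: 13.15
ee_pos: [626.4, 243.1, 135.0]
orientation: [0.003, -0.053, 0.999, 0.0]
ft_force: [0.8, 0.2, -2.3]
finger_gap: 0.6
```

Run:
```python
from h import *
s=manip.sense(); P=s["ee_pos"]; Rm=Rq(s["orientation"]); print(P,Rm.round(3),s["ft_force"],s["finger_gap"]); print("to target",Rm.T@(np.array([627,242,78.5])-P)/10)
c=grab("scene"); sd=grab("side"); pickle.dump((c,sd),open("s9.pkl","wb"))
```

```text
[626.43146732 243.10557761 135.00934907] [[-0.994 -0.106  0.006]
 [-0.106  0.994  0.001]
 [-0.006  0.    -1.   ]] [ 0.77738804  0.17654864 -2.27977287] 0.5998155814920733
to target [-0.0133751  -0.11777697  5.65105922]
```

{"op": "play_rows", "data": {
  "steps": [0, -0.1, 1.5, 0, 255, 0, -0.1, 3.7, 0, 255, 0, -0.1, 5.95, 0, 255, 0, -0.1, 5.95, 0, 255]
}}

```text
clock: 13.65
ee_pos: [629.2, 241.7, 78.4]
orientation: [0.006, -0.052, 0.999, 0.001]
ft_force: [1.4, -0.4, 4.8]
finger_gap: 0.599
```

The TCP is at 78.4, against an estimated 78.5 for home. I check the stop by pressing a little deeper while still in contact.

{"op": "play_rows", "data": {
  "steps": [0, 0, 0.4, 0, 255, 0, 0, 0.4, 0, 255]
}}

```text
clock: 13.85
ee_pos: [629.6, 241.6, 78.3]
orientation: [0.007, -0.052, 0.999, 0.001]
ft_force: [-6.6, 0.7, 15.0]
finger_gap: 0.596
```

Net 17 N with no travel means it is on the stop, so the broad pin is home. I retract and go to the slim pin.

{"op": "play_rows", "data": {
  "steps": [0, 0, -2, 0, 255, 0, 0, -4.5, 0, 255, 0, 0, -6, 0, 255, 0, 0, -6, 0, 255]
}}

```text
clock: 14.25
ee_pos: [630.8, 241.2, 141.5]
orientation: [0.01, -0.051, 0.999, 0.002]
ft_force: [0.7, -0.1, -2.0]
finger_gap: 0.597
```

Run:
```python
from h import *
s=manip.sense(); P=s["ee_pos"]; Rm=Rq(s["orientation"]); print(P,Rm.round(3),s["ft_force"],s["finger_gap"]); print("to slim",Rm.T@(np.array([559.7,142.4,135])-P)/10)
```

```text
[630.84738887 241.22145886 141.50427797] [[-0.995 -0.102  0.019]
 [-0.102  0.995  0.005]
 [-0.019  0.003 -1.   ]] [ 0.65484715 -0.0589356  -2.02853182] 0.5970550054625943
to slim [ 8.09943736 -9.10370099  0.47022949]
```

{"op": "play_rows", "data": {
  "steps": [0.8, -0.9, 0, 0, 255, 2.5, -2.8, 0, 0, 255, 4.8, -5.4, 0.2, 0, 255, 6.8, -7.7, 0.4, 0, 255, 7.9, -8.9, 0.5, 0, 255, 8.1, -9.1, 0.5, 0, 255, 8.1, -9.1, 0.5, 0, 255, 8.1, -9.1, 0.5, 0, 255]
}}

```text
clock: 15.05
ee_pos: [560.0, 142.7, 134.4]
orientation: [0.01, -0.051, 0.999, 0.002]
ft_force: [0.7, 0.8, -1.8]
finger_gap: 0.595
```

Run:
```python
from h import *
w=grab("wrist"); pickle.dump(w,open("w10.pkl","wb")); 
s=manip.sense(); P=s["ee_pos"]; Rm=Rq(s["orientation"]); print(P,Rm.round(3),s["ft_force"],s["finger_gap"]); print("to slim",Rm.T@(np.array([559.7,142.4,78.5])-P)/10)
im=w["img"]
# mallet slip in grip: rim rows (bright line) in column band right of handle, vs w8
for f in("w8","w10"):
    g=pickle.load(open(f+".pkl","rb"))["img"].max(2)[:,400:408].mean(1); print(f,[(v,int(g[v])) for v in range(215,310,1) if g[v]>110])
```

```text
[560.10253426 142.92630937 134.45911894] [[-0.995 -0.103  0.019]
 [-0.103  0.995  0.005]
 [-0.019  0.003 -1.   ]] [ 0.12244184  0.1572868  -2.88084587] 0.6013386337729253
to slim [ 0.15391688 -0.06436054  5.59381691]
w8 [(215, 129), (216, 130), (217, 130), (218, 131), (219, 130), (220, 130), (221, 129), (222, 130), (223, 130), (224, 129), (225, 129), (226, 130), (227, 130), (228, 130), (229, 129), (230, 129), (231, 130), (232, 129), (233, 129), (234, 129), (235, 129), (236, 129), (237, 129), (238, 129), (239, 129), (240, 130), (241, 129), (242, 130), (243, 129), (244, 129), (245, 129), (246, 129), (247, 129), (248, 129), (249, 129), (250, 129), (251, 129), (252, 129), (253, 129), (254, 129), (255, 128), (256, 129), (257, 128), (258, 129), (259, 129), (260, 128), (261, 129), (262, 128), (263, 129), (264, 129), (265, 129), (266, 129), (267, 128), (268, 129), (269, 128), (270, 129), (271, 128), (272, 128), (273, 129), (274, 128), (275, 128), (276, 128), (277, 129), (278, 129), (279, 128), (280, 129), (281, 129), (282, 128), (283, 129), (284, 129), (285, 129), (286, 129), (287, 128), (288, 130), (289, 125), (290, 117), (291, 132), (292, 141), (293, 139), (294, 135), (295, 158), (296, 189), (297, 190), (298, 152)]
w10 [(248, 120), (249, 135), (250, 151), (251, 163), (252, 175), (253, 189), (254, 197), (255, 206), (256, 214), (257, 222), (258, 228), (259, 234), (260, 235), (261, 236), (262, 237), (263, 237), (264, 238), (265, 239), (266, 240), (267, 241), (268, 241), (269, 240), (270, 240), (271, 240), (272, 241), (273, 234), (274, 217), (275, 194), (276, 166), (277, 138), (278, 118), (286, 114), (287, 126), (288, 135), (289, 136), (290, 131), (291, 158), (292, 164), (293, 162), (294, 159), (295, 186), (296, 217), (297, 220), (298, 177), (299, 123)]
```

No slip in the grip: the rim row is unchanged at 296. I strike the slim pin.

{"op": "play_rows", "data": {
  "steps": [0.1, -0.1, 1.5, 0, 255, 0.1, -0.1, 3.7, 0, 255, 0.1, -0.1, 6.0, 0, 255, 0.1, -0.1, 6.0, 0, 255]
}}

```text
clock: 15.5
ee_pos: [564.2, 143.1, 77.1]
orientation: [0.014, -0.052, 0.999, 0.002]
ft_force: [0.7, 0.5, 9.5]
finger_gap: 0.599
```

{"op": "play_rows", "data": {
  "steps": [0, 0, 0.4, 0, 255, 0, 0, 0.4, 0, 255]
}}

```text
clock: 15.7
ee_pos: [565.6, 143.4, 76.7]
orientation: [0.015, -0.053, 0.998, 0.001]
ft_force: [-8.2, -3.6, 22.0]
finger_gap: 0.598
```

{"op": "play_rows", "data": {
  "steps": [0, 0, -2, 0, 255, 0, 0, -4.5, 0, 255, 0, 0, -6.5, 0, 255, 0, 0, -7.5, 0, 255, 0, 0, -7.5, 0, 255]
}}

```text
clock: 16.2
ee_pos: [564.6, 143.7, 153.0]
orientation: [0.017, -0.053, 0.998, 0.001]
ft_force: [0.1, 0.5, -3.3]
finger_gap: 0.599
```

Run:
```python
from h import *
w=grab("wrist"); pickle.dump(w,open("w11.pkl","wb")); 
s=manip.sense(); P=s["ee_pos"]; Rm=Rq(s["orientation"]); print(P,Rm.round(3),s["ft_force"],s["finger_gap"]); print("to view",Rm.T@(np.array([621,41.5,151.5])-P)/10)
for f in("w8","w10","w11"):
  im=pickle.load(open(f+".pkl","rb"))["img"].max(2)
  for u in (270,405): g=im[:,u-4:u+4].mean(1); print(f,u,g[222:242].astype(int) , g[288:304].astype(int))
```

```text
[563.66988582 143.51367445 151.65663339] [[-0.994 -0.106  0.031]
 [-0.106  0.994  0.004]
 [-0.031  0.001 -1.   ]] [-0.2088965  -0.48893389 -2.30109044] 0.5965409645425118
to view [ -4.61415603 -10.75285297   0.14587697]
w8 270 [ 86  87  87  87  87  88  89  77  57  48 141 164 170  91  52  57  59  58
  58  59] [ 64  62  57 143 153 151 149 190 147  77  58  62  62  61  60  61]
w8 405 [130 130 129 129 130 130 130 130 129 130 129 129 130 129 129 130 130 129
 130 129] [129 129 128 132 139 139 136 158 188 194 166 123 102  87  84  70]
w10 270 [176 178 178 178 178 177 179 142  75  41 158 185 194  98  45  50  51  51
  51  51] [ 45  43  35 157 169 165 163 214 162  70  40  42  43  43  42  43]
w10 405 [96 95 96 95 97 95 95 96 95 96 95 95 95 95 94 96 96 95 96 95] [136 144 146 160 163 162 159 186 216 223 193 144 121 105 100  85]
w11 270 [149 150 153  99  53  43 129 167 216 130  55  49  49  51  49  49  49  50
  50  50] [ 44  44  43  45  42  42  40  61 159 171 168 167 179 230 120  34]
w11 405 [ 94  94  94  94  94  95  94  94  95  95  94  94  94  95 104 117 130 141
 153 167] [174 174 175 176 167 159 150 144 162 165 164 164 173 213 218 190]
```

The mallet pitched slightly in the grip at the second blow: the bottom rim moved 4 px and the top rim 5 px. I move to a viewing pose to check both pins' heights.

{"op": "play_rows", "data": {
  "steps": [-0.5, -1.2, 0, 0, 255, -1.5, -3.5, 0, 0, 255, -2.8, -6.5, 0.5, 0, 255, -4, -9.3, 1.8, 0, 255, -4.6, -10.8, 3, 0, 255, -4.6, -10.8, 3.2, 0, 255, -4.6, -10.8, 3.2, 0, 255, -4.6, -10.8, 3.2, 0, 255]
}}

```text
clock: 17.05
ee_pos: [621.2, 42.0, 120.7]
orientation: [0.015, -0.053, 0.998, 0.002]
ft_force: [0.1, -0.6, -2.5]
finger_gap: 0.598
```

Run:
```python
from h import *
w=grab("wrist"); pickle.dump(w,open("w12.pkl","wb")); c=grab("scene"); pickle.dump(c,open("c12.pkl","wb"))
s=manip.sense(); print(s["ee_pos"],Rq(s["orientation"]).round(3))
pr=lambda P:np.round(proj(w,P),1).tolist()
for n,x,y in [("slim",558.5,142),("broad",625.5,241.5)]:
    print(n,[(z,pr([x,y,z])) for z in(52,56,58,70)])
def crop(u,v): return cv2.resize(w["img"][max(0,int(v)-30):int(v)+30,int(u)-30:int(u)+30],(400,400),interpolation=cv2.INTER_NEAREST)
u1=pr([558.5,142,54]);u2=pr([625.5,241.5,54]); u2[0]=min(u2[0],609)
print(u1,u2)
top=np.hstack([crop(*u1),crop(*u2)])
a=cv2.resize(c["img"][215:265,365:455],(360,200),interpolation=2); b=cv2.resize(w["img"][100:340,200:],(367,200)); bot=np.hstack([a,b,np.zeros((200,73,3),np.uint8)])
save("x12.png",np.vstack([top,bot]))
```

```text
[621.66591066  42.18683406 121.43763812] [[-0.994 -0.108  0.031]
 [-0.107  0.994  0.005]
 [-0.032  0.001 -1.   ]]
slim [(52, [509.2, 160.9]), (56, [512.6, 161.8]), (58, [514.3, 162.3]), (70, [525.3, 165.3])]
broad [(52, [637.8, 286.7]), (56, [642.8, 289.5]), (58, [645.4, 290.9]), (70, [661.7, 300.0])]
[510.9, 161.4] [609, 288.1]
```

View pics/x12.png

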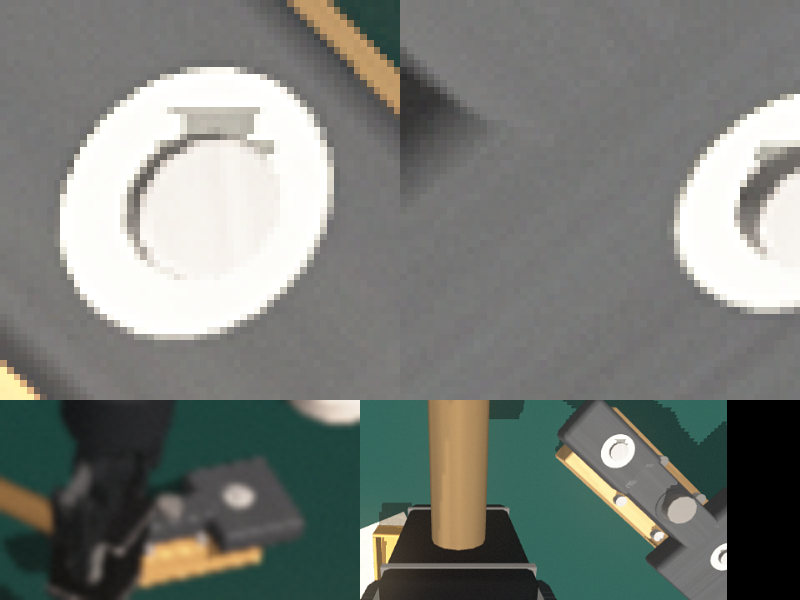

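That is picture 12, my last. The slim pin is low in its ring, the broad pin is cut off at the frame edge, and the plunger looks up. I shift by the pin spacing, so the broad pin appears at the same pixel, and compare numerically.

{"op": "play_rows", "data": {
  "steps": [-0.8, 0.9, 0, 0, 255, -2.4, 2.9, 0.1, 0, 255, -4.5, 5.4, 0.2, 0, 255, -6.5, 7.8, 0.25, 0, 255, -7.5, 9, 0.25, 0, 255, -7.7, 9.2, 0.25, 0, 255, -7.7, 9.2, 0.25, 0, 255, -7.7, 9.2, 0.25, 0, 255]
}}

```text
clock: 17.95
ee_pos: [687.9, 141.8, 121.5]
orientation: [0.015, -0.054, 0.998, 0.001]
ft_force: [0.3, 0.1, -3.3]
finger_gap: 0.599
```

Run:
```python
from h import *
w=grab("wrist"); pickle.dump(w,open("w13.pkl","wb")); 
s=manip.sense(); print(s["ee_pos"],Rq(s["orientation"]).round(3))
for f,P in(("w12",[558.5,142]),("w13",[625.5,241.5])):
    d=pickle.load(open(f+".pkl","rb")); u,v=proj(d,[*P,54]); print(f,u,v)
    g=cv2.cvtColor(d["img"],cv2.COLOR_RGB2GRAY); u,v=int(u),int(v)
    m=(g[v-35:v+35,u-35:u+35]>185).astype(np.uint8); cs,_=cv2.findContours(m,cv2.RETR_EXTERNAL,cv2.CHAIN_APPROX_NONE); k=max(cs,key=cv2.contourArea); print("ring ellipse",np.array(cv2.fitEllipse(k)[0])+[u-35,v-35],cv2.fitEllipse(k)[1:])
    for r in g[v-16:v+16:1,u-16:u+18]: print(''.join("%3d"%(x//10) for x in r))
```

```text
[687.90777459 141.41579082 121.60416426] [[-0.994 -0.107  0.031]
 [-0.107  0.994  0.004]
 [-0.031  0.001 -1.   ]]
w12 510.9064337982136 161.38121067908747
ring ellipse [508.80604172 160.87882614] ((36.61689758300781, 43.040679931640625), 45.73910140991211)
 12 12 12 11 11 19 25 25 25 25 25 25 25 25 25 25 25 25 25 25 25 25 25 25 25 25 25 25 25 24 15 11 11 11
 12 12 11 15 23 25 25 25 25 25 25 25 25 25 25 25 25 25 25 25 25 25 25 25 25 25 25 25 25 25 24 15 11 11
 12 11 14 25 25 25 25 25 25 25 25 21 19 19 19 19 19 19 19 19 19 19 19 18 18 25 25 25 25 25 25 24 15 11
 11 14 25 25 25 25 25 25 25 25 25 25 25 22 18 18 18 18 18 18 18 18 18 17 24 25 25 25 25 25 25 25 23 13
 15 25 25 25 25 25 25 25 25 25 25 25 25 22 18 18 19 18 18 18 18 18 18 17 25 25 25 25 25 25 25 25 24 15
 23 25 25 25 25 25 25 25 25 25 25 25 25 23 18 18 18 17 16 18 18 18 18 17 25 25 25 25 25 25 25 25 25 24
 25 25 25 25 25 25 25 25 25 25 25 25 24 16 11 11 11 11 11 13 16 16 17 25 25 25 25 25 25 25 25 25 25 24
 25 25 25 25 25 25 25 25 25 23 17 15 12 10 16 21 23 23 23 23 24 23 20 17 18 19 19 24 25 25 25 25 25 25
 25 25 25 25 25 25 
[... 5192 characters left out ...]
5 24 21 22 25 25 25 24 24 24 24 24 24 24 24 24 25 25 25 25 25 25 25 25 25 25 17 12
 25 25 25 25 25 25 25 25 25 24 22 22 24 25 25 24 24 25 24 24 25 25 25 25 25 25 25 25 25 25 25 20 12 12
 25 25 25 25 25 25 25 25 25 25 25 24 23 24 25 25 25 25 24 24 25 25 25 25 25 25 25 25 25 25 22 12 12 12
 25 25 25 25 25 25 25 25 25 25 25 25 25 25 25 25 25 25 25 25 25 25 25 25 25 25 25 25 25 24 14 11 12 12
 25 25 25 25 25 25 25 25 25 25 25 25 25 25 25 25 25 25 25 25 25 25 25 25 25 25 25 25 25 17 12 12 12 12
 25 25 25 25 25 25 25 25 25 25 25 25 25 25 25 25 25 25 25 25 25 25 25 25 25 25 25 24 15 12 12 12 12 12
 25 25 25 25 25 25 25 25 25 25 25 25 25 25 25 25 25 25 25 25 25 25 25 25 25 25 21 13 12 12 12 12 12 12
```

Both pins sit at the same offset from their ring (2.5 and 2.4 px), so they are equally deep, and both resisted the press at their stops. I return to the pad.

{"op": "play_rows", "data": {
  "steps": [1.2, -0.6, 0, 0, 255, 4, -2, 0, 0, 255, 8, -3.9, 0, 0, 255, 12, -5.8, 0, 0, 255, 16, -7.7, 0, 0, 255, 19.5, -9.4, 0.5, 0, 255, 22.3, -10.7, 1, 0, 255, 23.6, -11.3, 1.4, 0, 255]
}}

```text
clock: 18.8
ee_pos: [462.6, 2.5, 100.1]
orientation: [0.015, -0.052, 0.999, 0.001]
ft_force: [0.7, -0.0, -1.7]
finger_gap: 0.599
```

{"op": "play_rows", "data": {
  "steps": [0, 0, 0, 0, 255, 0, 0, 0, 0, 255, 0, 0, 0, 0, 255]
}}

```text
clock: 19.1
ee_pos: [463.9, 2.3, 100.9]
orientation: [0.016, -0.052, 0.999, 0.001]
ft_force: [-0.8, -0.2, -1.9]
finger_gap: 0.595
```

Run:
```python
from h import *
s=manip.sense(); P=s["ee_pos"]; Rm=Rq(s["orientation"]); print(P,Rm.round(3),s["ft_force"],s["finger_gap"]); print("to pad",Rm.T@(np.array([464.5,3.5,32])-P)/10)
```

```text
[463.89253039   2.30217999 100.85945163] [[-0.994 -0.104  0.032]
 [-0.104  0.995  0.004]
 [-0.032  0.    -0.999]] [-0.76445212 -0.2203919  -1.92909198] 0.5951076532098994
to pad [0.14666255 0.11008354 6.88481303]
```

{"op": "play_rows", "data": {
  "steps": [0.1, 0.1, 1.5, 0, 255, 0.1, 0.1, 4, 0, 255, 0.1, 0.1, 6, 0, 255, 0.1, 0.1, 6.9, 0, 255, 0.1, 0.1, 6.9, 0, 255, 0.1, 0.1, 7.1, 0, 255, 0.1, 0.1, 7.2, 0, 255, 0.1, 0.1, 7.2, 0, 255]
}}

```text
clock: 19.9
ee_pos: [465.7, 3.4, 29.5]
orientation: [0.017, -0.052, 0.998, 0.001]
ft_force: [-0.3, 0.2, -1.5]
finger_gap: 0.597
```

{"op": "play_rows", "data": {
  "steps": [0, 0, 0.1, 0, 255, 0, 0, 0.2, 0, 255, 0, 0, 0.3, 0, 255, 0, 0, 0.3, 0, 255]
}}

```text
clock: 20.3
ee_pos: [465.6, 3.4, 26.4]
orientation: [0.016, -0.052, 0.998, 0.001]
ft_force: [-0.4, -0.3, -2.2]
finger_gap: 0.599
```

{"op": "play_rows", "data": {
  "steps": [0, 0, 0.1, 0, 255, 0, 0, 0.2, 0, 255, 0, 0, 0.2, 0, 255]
}}

```text
clock: 20.6
ee_pos: [465.7, 3.3, 24.6]
orientation: [0.017, -0.052, 0.998, 0.001]
ft_force: [-0.6, -0.3, 1.7]
finger_gap: 0.598
```

{"op": "play_rows", "data": {
  "steps": [0, 0, 0.1, 0, 255, 0, 0, 0.15, 0, 255, 0, 0, 0.15, 0, 255]
}}

```text
clock: 20.9
ee_pos: [465.8, 3.4, 24.5]
orientation: [0.017, -0.052, 0.998, 0.001]
ft_force: [-7.1, -0.4, 16.6]
finger_gap: 0.599
```

Firm contact. I ease the load, release and rise.

{"op": "play_rows", "data": {
  "steps": [0, 0, -0.1, 0, 255, 0, 0, -0.1, 0, 120, 0, 0, -0.1, 0, 60, 0, 0, -0.1, 0, 0, 0, 0, -0.1, 0, 0, 0, 0, -0.1, 0, 0, 0, 0, -0.1, 0, 0]
}}

```text
clock: 21.6
ee_pos: [465.7, 3.3, 25.5]
orientation: [0.017, -0.052, 0.998, 0.001]
ft_force: [-0.3, -0.9, 0.5]
finger_gap: 1.0
```

{"op": "play_rows", "data": {
  "steps": [0, 0, -1.5, 0, 0, 0, 0, -4.5, 0, 0, 0, 0, -8.5, 0, 0, 0, 0, -12, 0, 0, 0, 0, -13, 0, 0, 0, 0, -13, 0, 0, 0, 0, -13, 0, 0]
}}

```text
clock: 22.3
ee_pos: [460.7, 3.1, 154.4]
orientation: [0.016, -0.052, 0.998, 0.001]
ft_force: [-0.2, -0.4, -1.4]
finger_gap: 0.996
```

Run:
```python
from h import *
w=grab("wrist"); pickle.dump(w,open("w14.pkl","wb")); c=grab("scene"); sd=grab("side"); pickle.dump((c,sd),open("s14.pkl","wb"))
s=manip.sense(); print(s["ee_pos"],s["ft_force"],s["finger_gap"],s["clock"])
g=w["img"].max(2).astype(int); 
pr=lambda P:np.round(proj(w,P)).tolist()
ex=[[26,26],[26,-26],[-26,26],[-26,-26]]; t=np.array([[.9946,-.1034],[.1034,.9946]])
print("pred top corners",[pr([*(np.array([464.5,3.2])+t@e),87]) for e in ex],"bottom",[pr([*(np.array([464.5,3.2])+t@e),3]) for e in ex])
print("col 290 rows",[(v,g[v,286:294].mean().round()) for v in range(180,330,3)])
v=int(pr([464.5,3.2,87])[1]); print(v,[(u,g[v-3:v+3,u].mean().round()) for u in range(236,404,3)])
# bystander change
c0=pickle.load(open("scene0.pkl","rb"))["img"].astype(int); s0=pickle.load(open("side0.pkl","rb"))["img"].astype(int)
for n,a,b in(("scene",c0,c["img"]),("side",s0,sd["img"])):
    m=(cv2.GaussianBlur(np.abs(a-b.astype(int)).max(2).astype(np.uint8),(5,5),0)>35).astype(np.uint8); N,L,S,C=cv2.connectedComponentsWithStats(m); print(n,[(S[i].tolist()) for i in range(1,N) if S[i,4]>15])
```

```text
[460.32906647   3.20011314 153.74281964] [-0.27582357  0.49773408 -0.0390046 ] 1.0004651311948636 22.45
pred top corners [[361.0, 294.0], [277.0, 294.0], [364.0, 213.0], [274.0, 213.0]] bottom [[350.0, 249.0], [287.0, 249.0], [352.0, 186.0], [285.0, 186.0]]
col 290 rows [(180, np.float64(73.0)), (183, np.float64(68.0)), (186, np.float64(124.0)), (189, np.float64(54.0)), (192, np.float64(54.0)), (195, np.float64(53.0)), (198, np.float64(51.0)), (201, np.float64(50.0)), (204, np.float64(64.0)), (207, np.float64(73.0)), (210, np.float64(52.0)), (213, np.float64(67.0)), (216, np.float64(78.0)), (219, np.float64(78.0)), (222, np.float64(80.0)), (225, np.float64(80.0)), (228, np.float64(80.0)), (231, np.float64(83.0)), (234, np.float64(84.0)), (237, np.float64(84.0)), (240, np.float64(84.0)), (243, np.float64(87.0)), (246, np.float64(87.0)), (249, np.float64(89.0)), (252, np.float64(90.0)), (255, np.float64(91.0)), (258, np.float64(92.0)), (261, np.float64(91.0)), (264, np.float64(96.0)), (267, np.float64(96.0)), (270, np.float64(97.0)), (273, np.float64(98.0)), (276, np.float64(98.0)), (2
[... 2068 characters left out ...]
370], [267, 131, 6, 14, 26], [180, 140, 8, 7, 26], [236, 140, 6, 42, 92], [368, 186, 17, 46, 341], [262, 197, 7, 5, 22], [320, 204, 19, 13, 161], [349, 208, 3, 7, 17], [251, 211, 6, 7, 17], [329, 224, 5, 11, 46], [288, 231, 40, 24, 383], [423, 233, 5, 5, 18], [386, 240, 6, 6, 24], [331, 243, 15, 10, 81], [270, 295, 33, 22, 338]]
side [[141, 0, 26, 180, 2260], [198, 0, 197, 210, 16126], [317, 180, 13, 20, 145], [328, 205, 4, 6, 17], [186, 212, 21, 11, 146], [170, 222, 47, 15, 103], [263, 224, 87, 72, 1373], [388, 249, 39, 36, 488], [249, 265, 33, 13, 120], [237, 279, 16, 7, 30], [375, 287, 18, 15, 120], [153, 289, 5, 15, 24], [162, 302, 21, 9, 29], [161, 308, 25, 12, 149], [6, 430, 9, 5, 24]]
```

The mallet stands upright and centred: head top at rows 213–290, pad columns 247–391. The image differences appear only at the arm, its shadows, the mallet and the two pins. I hand in.

```bash
python3 -c "
from bench import manip
print(manip.finish_job())"
```

```text
the job is handed in; nothing more can be done
None
```

I handed the job in at about 22.5 s on the robot clock. I drew the mallet out by its butt end, stood it on the pad and let go. I then took it by the head and gave the broad pin one blow and the slim pin one blow. Finally I stood the mallet back near the middle of the pad and released it.

**Pins:** After each blow I pressed a little further. The broad pin gave less than 0.2 mm at 17 N net and the slim pin about 0.4 mm at 24 N, both above the roughly 13 N needed to bring a pin home. The TCP stopped about 1.5 mm lower on the slim pin. Matched wrist views then showed both tops at the same offset from their rings (2.5 and 2.4 px), so they are equally deep. I put the TCP difference down to the mallet shifting slightly in the grip at the second blow.

**Final state:** The mallet is upright on its face, within about 2 mm of the pad's centre. The plunger still looks up. Before and after pictures differed only around the arm, its shadows, the mallet and the pins, so I saw no bystander moved.

**What went wrong:**
- The first grasp shut just above the handle, because the fingertips sit about 36 mm farther back than the stated TCP offset. I corrected for this from then on.
- The tool ended tilted by about 0.03 rad after the presses. This was harmless: the mallet settled flat on release.

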